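# Hook a stuck pellet carrier out of its dock

## Robot

A 7-joint arm with a two-finger parallel gripper is mounted at the origin on a cart in front of the work surface, level with it; the furniture and walls round the work are solid. World frame = base frame: x ahead of the robot, y to its left, z up, the work surface at z = 0. Lengths are in m, angles in rad, forces in N, time in s.
With the tool pointing down it reaches from about 0.425 to 0.975 m from the base axis. Payload 16.7 kg.
Tool frame: the origin (TCP) lies midway between the tips of the shut fingers; the grasp point (between the pads) lies 19 mm behind it (arm.grasp_offset is the z of the grasp point in the tool frame, in m); z points along the fingers, y is the direction in which the jaws open and shut (so a half turn about z gives the same grasp; the last joint's range is limited). The gripper opens to 85 mm and grips with 20 to 120 N. Pads are 22 mm wide; open, the fingers measure 114 mm over their backs; the gripper's body (76 mm by 85 mm) begins 54 mm behind the grasp point. The pads swing forward as they close: fully open they stand 13 mm farther back than shut.
Start: joints at [-1.288, 0.426, 0.074, 1.606, -0.034, 1.111, -0.067], TCP at [0.282, 0.613, 0.231] pointing down, gripper open.
Joint ranges: [-2.85, 2.85], [-0.5, 2.14], [-1.23, 1.37], [0.21, 2.46], [-1.02, 4.16], [0.16, 2.05], [-2.73, 2.73]. Speed limits (rad/s): [1.89, 1.89, 2.39, 2.39, 3.01, 3.01, 3.01].

## Interface

Orientations are given as a unit quaternion [w, x, y, z].
In Python, from rig import arm gives the robot as it stands.
- The arm moves only by the tool step_arm, never from a script. Its argument "moves" is a list of rows, each a list of 4 numbers: the shift along the tool's x, y, z in mm, then the turn about the tool's z in degrees. A call has exactly 10 rows; each row shifts and turns the commanded pose from where the row before left it, along the tool's axes as they then stand; what a row does not reach is not made up. A row lasts 1/10 s, in which the tool goes at most 50 mm and 8.59 degrees, less where a joint would pass 70% of its speed; a pose out of reach is approached as far as the arm can. A call with a gripper value outside its range is refused whole. "gripper" is the finger opening in mm, from 0 to 85.4, set as the call begins (left out, the last holds). The fingers move at their own pace and stop on an object; "newtons" is the grip in N (left out, the last holds). Time passes only in rows, so rows that do not move let the fingers close, or fill a call up. It gives the time, the measured TCP pose, the force and the opening at its end, in the units of the state.
- arm.read_state(): the state, without advancing time (a new reading comes with each control period).
- arm.camera(name): name is "side" or "top"; returns (picture, depth): 420x560x3 uint8, red, green, blue; 420x560 float32, m along the optical axis (not along the pixel's ray), 0 where there is no reading.
- arm.camera_model(name): a dict with "K" (3x3 intrinsics, pixels), "extrinsics" (4x4, takes a point from camera to world coordinates). Camera axes: x right, y down, z forward; pixel columns grow to the right and rows downward; lengths in m; the calibration is good to about 2 mm. A picture is of the moment at which its call begins. camera_model takes no time and is no camera call.
- arm.job_done(): hands the job in, once; it reports no verdict.
The state is a dict: "t": time; "joint_pos": joint angles; "qvel": joint speeds; "tau": joint torques, N m; "tcp_pos": TCP position; "ee_rot": TCP orientation; "force": force on the tool from outside, world axes, zero at the start; "moment": the same for the moment, N m; "grip_width": opening from 0.0 (shut) to 1.0 (fully open).
Only numpy, scipy, OpenCV 4.12 (cv2) and the standard library are available. Lean on these libraries where they do the work, as an engineer would, in place of code of your own. Each camera call takes 0.05 s, during which the arm holds its last target.

## Task

A small steel pellet carrier is stuck deep in the narrow slot of the grey dock. Take the hooked pick from its stand, reach into the slot over the carrier, and with the hook behind it drag it gently all the way out of the slot so that it lies flat on the dock's ledge, then put the pick back upright in its stand. Touch the carrier only with the pick, never press or pull hard with it (stay well under 20 N), and leave the other things where they are.

Things in the scene. Friction and masses are not known exactly. Their poses are not given: they have to be found in the camera images.
- dock: Fixed grey dock, clear cover, 150 x 48 x 44 mm. Origin on the bench below the slot's mouth; x points into the slot, z up. Slot: tunnel from x = 0 to 64 mm (closed back), 20 mm wide, floor z = 10 mm, cover underside z = 40 mm. Two sprung balls stand 3 mm out of its side walls at x = 6 mm, 4.5 mm above the floor (14 mm gap): the carrier passes them when pulled with a few newtons.
- ledge_mid (a point): Middle of the dock's open ledge, on its surface, 36 mm in front of the mouth. The ledge continues the slot's floor (same height, 10 mm above the bench) from the mouth 72 mm outwards, 42 mm wide between rims 5 mm high, with a 4 mm high lip at its front end. Axes as the dock's.
- carrier_mid (a point): Centre of the loose dark steel pellet carrier, a flat block 22 (x, along the slot) x 16 (y) x 8 mm (z), its front third tapered to 11 mm wide, about 60 g, a round pale pellet in its top. It lies flat on the slot's floor, roughly square to the slot, its front face 12 to 24 mm inside the mouth.
- pick_grip (a point): Centre of the upright handle of the hooked pick, 24 (x) x 14 (y) x 46 mm (z); grip it across the 14 mm. z up the handle, x the way the hook's foot points. 0.12 kg. The tip's end lies 66 mm along x and 71.5 mm, give or take 6 mm, below this point: the shank is telescopic, stiff (holds over 30 N), and left at an unknown length; find it by a light touch of the tip on the ledge.
- pick_collar (a point): Middle of the underside of the pick's collar (34 mm diameter, 4 mm thick), 27 mm below the handle's centre. Below it: sleeve 10 mm thick, 14 mm long; round shank 5 mm thick; level foot 5 mm thick, 66 mm along x from the handle's axis to the tip's axis; tip bent straight down, ending 9 mm below the foot's underside (14 mm below its top).
- stand: Fixed grey stand for the pick, 80 x 84 x 84 mm. Origin on the bench below the stored pick's axis; x is the way the stored foot points. Two legs (inner faces y = +-32 mm) carry a 4 mm plate, top at z = 84 mm, x = -25 to 25 mm, with a notch 16 mm wide, open towards -x (flared out to x = -37 mm), closed at x = 15 mm. Base plate 6 mm thick.
- stand_seat (a point): Where the middle of the collar's underside rests when stored, at the top of the plate: the sleeve stands in the notch, the collar lies on the plate, the foot is below it between the legs. To take the pick lift it a few mm (at most 15) and draw it at least 110 mm towards the stand's -x; to return it do the reverse.
- pellet_die: Bystander, loose: grey steel pellet die, 37 mm diameter, 48 mm tall. Origin at the middle of its underside.
- vial_b: Bystander, loose: clear sample vial with a white cap, 25 mm diameter, 57 mm tall. Origin at the middle of its underside.
- agate_mortar: Bystander, loose: brownish stone mortar (small bowl), 65 mm diameter, 22 mm tall. Origin at the middle of its underside.
Things that resemble listed ones, but are neither listed nor needed, are in the scene too. Of the things shaped like the dock, the grey one is meant.

How it is judged:
On the way, in this order (a step that is already met when the one before it is completed fails the run):
1. the pick is taken out of its stand (distance between pick_grip and stand_seat above 0.08 m), for 0.2 s.
2. the carrier is dragged wholly out of the slot and lies on the ledge (x of carrier_mid in the frame of dock between -0.064 and -0.013 m and y of carrier_mid in the frame of dock between -0.016 and 0.016 m and z of carrier_mid in the frame of dock between 0.011 and 0.019 m), for 0.2 s.
At the end, for the whole second after the job is handed in: Carrier flat (6 deg) and still on the ledge, wholly outside the slot (centre 13 to 64 mm before the mouth, within 16 mm of the middle line); pick upright (7 deg) and still in its stand, collar down on the plate, within 12 mm of its seat sideways, foot as stored (17 deg) (all of step 2 and angle between carrier_mid's own z axis and vertical below 0.1 rad and linear speed of each of carrier, pick below 0.02 m/s and horizontal distance between pick_grip and stand_seat below 0.012 m and distance between pick_grip and stand_seat between 0.022 and 0.033 m and angle between pick_grip's own z axis and vertical below 0.12 rad and angle between the x axis of pick_grip and the x axis of stand, either way round below 0.3 rad); the robot touches nothing.
It fails at once if the pick presses on the dock with more than 20 N (contact force between pick and dock above 20 N).
It fails at once if the pick pushes or pulls the carrier with more than 20 N (contact force between pick and carrier above 20 N).
It fails at once if the gripper touches the carrier (contact force between any of the fingers, the arm and carrier above 0.5 N).
It fails at once if a bystander is moved more than 20 mm or tipped over (distance of any of pellet_die, vial_b, agate_mortar from where it was at the start of the episode above 0.02 m or angle between any of pellet_die, vial_b, agate_mortar's own z axis and vertical above 0.5 rad).
It also fails if it takes over 61 s, if anything falls off the work surface, if the arm or the gripper's body presses on something with over 40 N, if the wrist force passes 120 N, or if a joint passes its speed limit or range.

## Working session

There is one attempt and no reset: what is moved stays moved. The work goes in short steps, Python scripts to look and compute and a tool call to move; the robot and the scene stay as the last step left them, time stands still between calls to the robot, and variables do not carry over. Pictures are saved under pics/ and viewed, and the job is handed in when it is done.

Besides the shell and the picture viewer there is one more tool, called after "Call:" as name(argument=value, ...), one argument or row to a line, values as JSON. step_arm: Moves the arm, as the interface text tells. Its arguments: {"type":"object","properties":{"moves":{"type":"array","items":{"type":"array","items":{"type":"number"}}},"gripper":{"type":"number"},"newtons":{"type":"number"}},"required":["moves"]}

```bash
ls; mkdir -p pics; python3 - <<'E'
from rig import arm
import cv2, numpy as np
print(arm.read_state())
for n in ["side","top"]:
    p,d=arm.camera(n)
    cv2.imwrite(f"pics/{n}0.png",p[:,:,::-1]); np.savez(f"{n}0.npz",p=p,d=d)
    m=arm.camera_model(n); print(n,m["K"],m["extrinsics"])
E
```

```text
pics
{'t': 0.0, 'joint_pos': array([-1.28851176,  0.42671177,  0.07384626,  1.60658017, -0.03407114,
        1.11078257, -0.06711757]), 'qvel': array([ 0.00063417, -0.00257911,  0.00204982,  0.00072455, -0.00138896,
        0.00018576,  0.00023828]), 'tau': array([ 2.76284882e-04, -9.49838161e+01,  3.76081020e+00, -4.63506997e+01,
        1.91880920e-02,  1.02060009e-02,  5.89614160e-05]), 'tcp_pos': array([0.28235068, 0.61268487, 0.2306358 ]), 'ee_rot': array([-7.53883514e-05,  2.14234365e-01,  9.76782096e-01, -6.06856074e-04]), 'force': array([0.50106129, 0.59975806, 0.84627578]), 'moment': array([ 0.0143812 , -0.03750556,  0.04497648]), 'grip_width': 0.9971155470052947}
side [[456.47940873   0.         275.50184121]
 [  0.         456.47940873 209.71129624]
 [  0.           0.           1.        ]] [[ 0.88133268 -0.2251055   0.41542776  0.10514262]
 [-0.47222614 -0.44936736  0.75833465 -0.82975778]
 [ 0.01597438 -0.86452096 -0.50234284  0.61581315]
 [ 0.          0.          0.          1.        ]]
top [[415.65041984   0.         280.06714589]
 [  0.         415.65041984 207.48617839]
 [  0.           0.           1.        ]] [[ 0.00799725 -0.9861175   0.1658563   0.40479893]
 [-0.99993084 -0.0064559   0.00983032 -0.01995988]
 [-0.0086231  -0.16592345 -0.98610093  0.92456665]
 [ 0.          0.          0.          1.        ]]
```

View pics/side0.png

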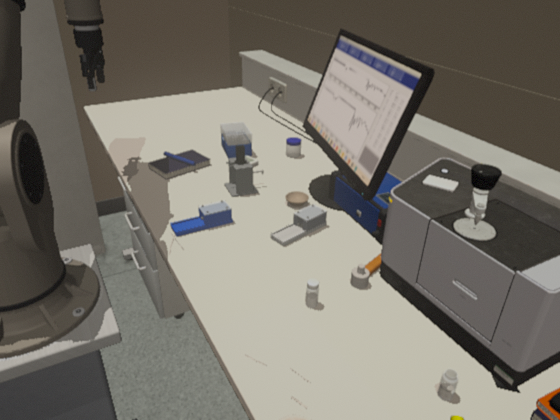

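View pics/top0.png

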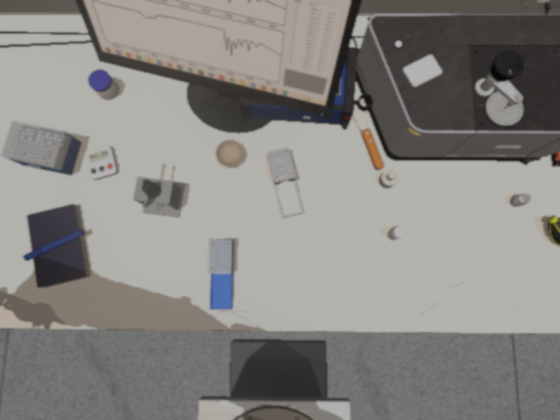

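The side view shows the grey dock near (300,222), the blue decoy near (205,218) and the stand with the pick near (241,172). In the top view, the grey dock is at (286,180), the stand at (160,195) and the mortar at (230,153). I'll zoom in next.

```bash
python3 - <<'E'
import cv2, numpy as np
def crop(n,x0,y0,x1,y1,s,o):
    p=np.load(f"{n}0.npz")['p'][:,:,::-1]
    cv2.imwrite(f"pics/{o}.png",cv2.resize(p[y0:y1,x0:x1],None,fx=s,fy=s,interpolation=cv2.INTER_CUBIC))
crop("side",210,110,350,250,5.5*.75,"c1")  
crop("top",125,155,205,225,8,"c2")
crop("top",255,140,325,225,7,"c3")
crop("side",260,190,340,250,8,"c4")
E
```

```text
(no output)
```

View pics/c1.png

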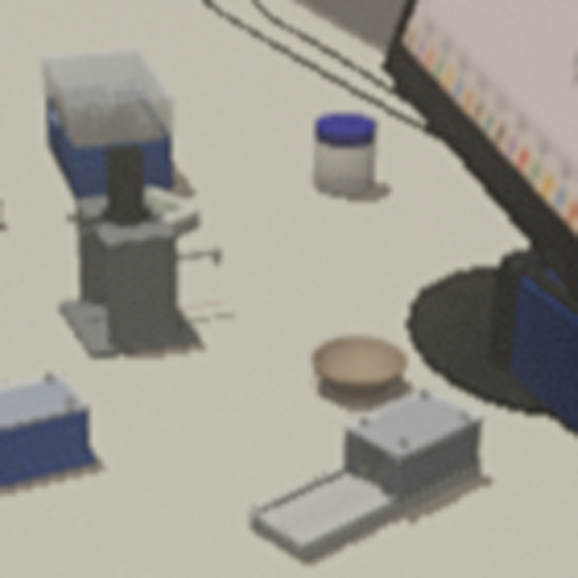

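View pics/c2.png

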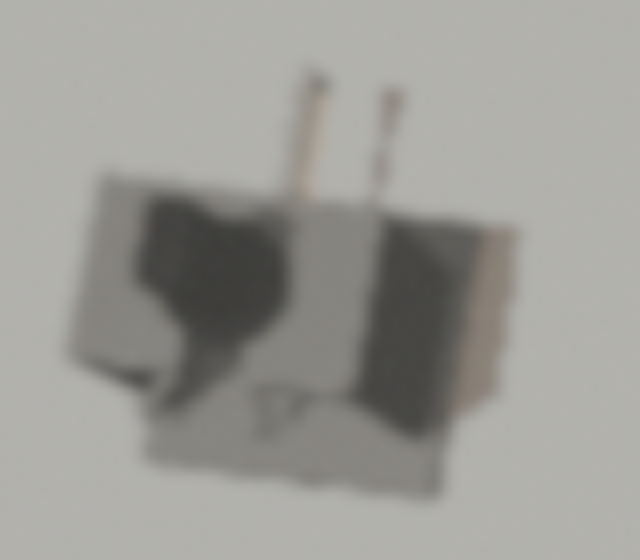

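View pics/c3.png

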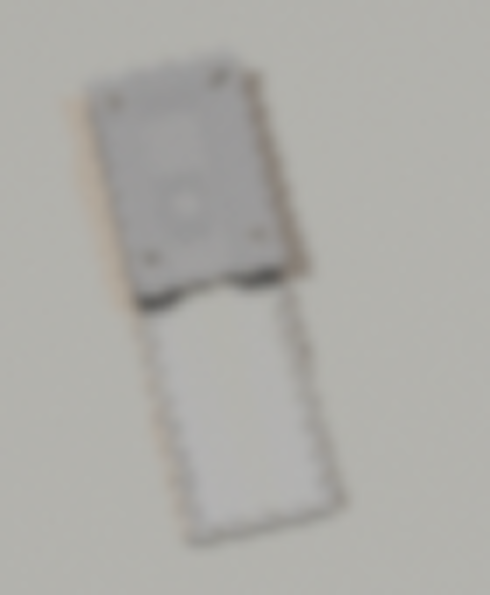

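View pics/c4.png

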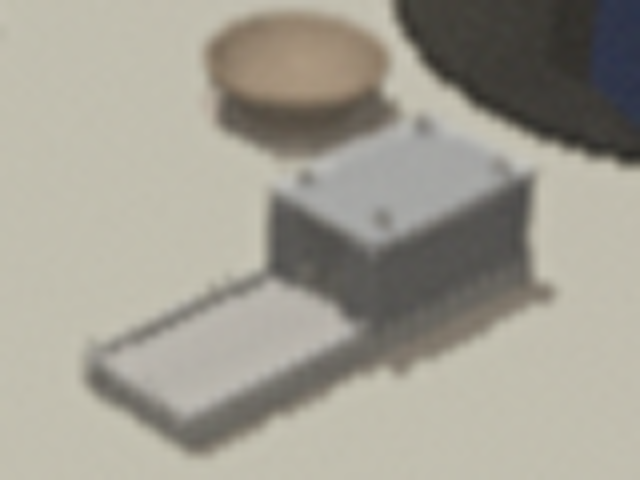

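```bash
cat > h.py <<'E'
import numpy as np, cv2
from rig import arm
def cloud(n,d,p=None):
    m=arm.camera_model(n);K=np.array(m["K"]);E=np.array(m["extrinsics"])
    v,u=np.mgrid[:d.shape[0],:d.shape[1]]
    c=np.stack([(u-K[0,2])/K[0,0]*d,(v-K[1,2])/K[1,1]*d,d],-1)
    return c@E[:3,:3].T+E[:3,3]
def ray(n,u,v,z):
    m=arm.camera_model(n);K=np.array(m["K"]);E=np.array(m["extrinsics"])
    r=E[:3,:3]@np.array([(u-K[0,2])/K[0,0],(v-K[1,2])/K[1,1],1]);o=E[:3,3]
    return o+r*(z-o[2])/r[2]
def proj(n,P):
    m=arm.camera_model(n);K=np.array(m["K"]);E=np.array(m["extrinsics"])
    c=E[:3,:3].T@(np.array(P)-E[:3,3]);return (K@c/c[2])[:2]
E
python3 - <<'E'
from h import *
for n,(x0,y0,x1,y1) in {"top":(125,155,330,230)}.items():
    f=np.load(n+"0.npz");W=cloud(n,f['d'])
    print("valid",(f['d']>0).mean())
    z=W[...,2]; b=z[215:225,210:300]; print("bench z",np.median(b),b.std())
    im=np.clip(z*1000/160*255,0,255).astype(np.uint8)
    im=cv2.applyColorMap(im,cv2.COLORMAP_JET)
    cv2.imwrite("pics/h1.png",cv2.resize(im[y0:y1,x0:x1],None,fx=3.9,fy=3.9,interpolation=cv2.INTER_NEAREST))
f=np.load("side0.npz");W=cloud("side",f['d']);z=W[...,2]
print(np.median(z[240:260,230:260]),z[240:260,230:260].std())
im=cv2.applyColorMap(np.clip(z*1000/160*255,0,255).astype(np.uint8),cv2.COLORMAP_JET)
cv2.imwrite("pics/h2.png",cv2.resize(im[110:260,210:350],None,fx=4,fy=4,interpolation=cv2.INTER_NEAREST))
E
```

```text
valid 0.9959906462585034
bench z -0.000940150977291887 0.04364111382276093
0.0006602936376243762 0.0011430602100263082
```

View pics/h1.png

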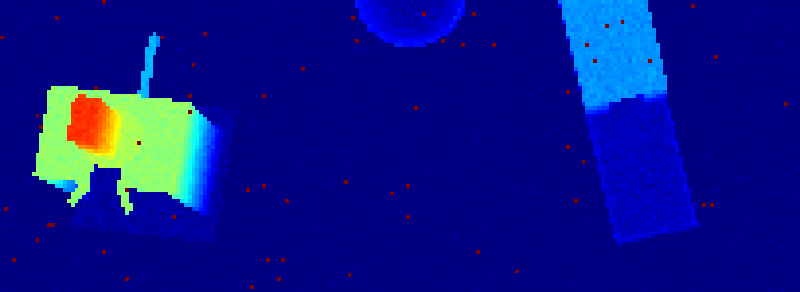

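View pics/h2.png

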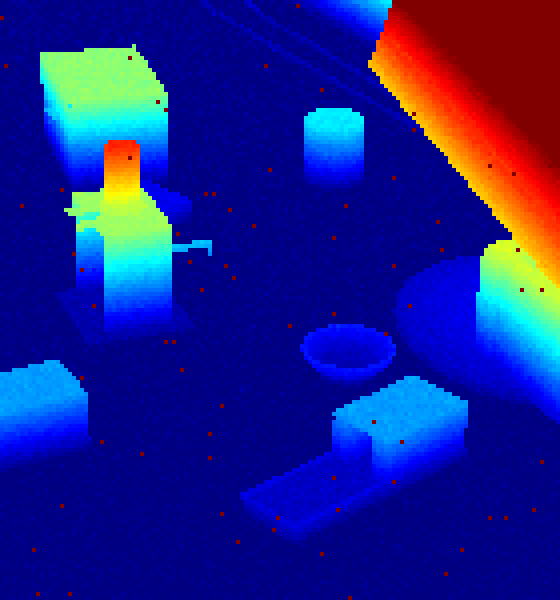

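```bash
cat > m.py <<'E'
from h import *
def rect(P):
    r=cv2.minAreaRect((P[:,:2]*1000).astype(np.float32)); b=cv2.boxPoints(r); return r,b
def run(tag):
  for n in ["side","top"]:
    f=np.load(n+tag+".npz");W=cloud(n,f['d']);ok=f['d']>0
    def sel(x0,x1,y0,y1,z0,z1):
        return W[ok&(W[...,0]>x0)&(W[...,0]<x1)&(W[...,1]>y0)&(W[...,1]<y1)&(W[...,2]>z0)&(W[...,2]<z1)]
    yield n,W,ok,sel
E
python3 - <<'E'
from m import *
for n,W,ok,sel in run("0"):
    print("==",n)
    c=W[ok&(np.abs(W[...,2]-.134)<.003)]
    # dock approx location
    D=sel(.35,.75,-.15,.1,.04,.048); print("docktop",len(D),D.mean(0)*1000,*rect(D)); 
    D=sel(.35,.75,-.15,.1,.006,.055); print("dock all",len(D),*rect(D))
    S=sel(.3,.75,.2,.4,.080,.088); print("plate",len(S),*rect(S), np.median(S[:,2]))
    H=sel(.3,.75,.2,.4,.131,.137); print("htop",len(H),np.median(H,0)*1000,*rect(H))
    F=sel(.3,.75,.2,.4,.046,.066); print("foot",len(F));
    np.save(n+"F.npy",F)
    M=sel(.3,.75,.05,.19,.012,.03); print("mortar",*rect(M))
E
```

```text
== side
docktop 414 [602.43006919   9.25781835  44.47575032] ((547.0078735351562, 29.08228302001953), (76.40120697021484, 304.82513427734375), 66.42707061767578) [[392.0368     55.021687 ]
 [671.42487   -66.882774 ]
 [701.97894     3.1428795]
 [422.59088   125.04734  ]]
dock all 1811 ((549.5193481445312, -23.437522888183594), (248.14883422851562, 400.1445007324219), 89.65592193603516) [[ 348.70563  -146.30821 ]
 [ 748.8429   -148.71118 ]
 [ 750.33307    99.43317 ]
 [ 350.1958    101.836136]]
plate 175 ((575.9081420898438, 253.78855895996094), (84.63115692138672, 62.869144439697266), 81.03343963623047) [[538.2625  216.88943]
 [600.36334 207.09077]
 [613.5538  290.68768]
 [551.45294 300.48633]] 0.08466386747581556
htop 25 [580.34404375 248.53291701 134.05824216] ((580.603271484375, 249.988037109375), (14.5986328125, 21.89913558959961), 79.33687591552734) [[568.4921  244.8408 ]
 [590.0131  240.78871]
 [592.7144  255.13527]
 [571.1934  259.18738]]
foot 149
mortar ((543.37646484375, 104.09878540039062), (79.70916748046875, 414.8761291503906), 87.29998016357422) [[334.2913   74.06019]
 [74
[... 536 characters left out ...]
22   99.99487]]
plate 654 ((575.2692260742188, 252.8900146484375), (76.45001220703125, 63.052955627441406), 82.6597900390625) [[539.11743 219.00609]
 [601.6537  210.95041]
 [611.421   286.77393]
 [548.88477 294.82962]] 0.08329700768710013
htop 69 [580.74488819 251.50260752 132.64193154] ((580.7488403320312, 251.28009033203125), (13.462172508239746, 21.67027473449707), 83.17817687988281) [[569.19086 245.88368]
 [590.7077  243.30965]
 [592.3068  256.6765 ]
 [570.79    259.25055]]
foot 108
mortar ((545.0298461914062, 110.43470764160156), (75.89781951904297, 414.8348693847656), 84.54680633544922) [[334.94476   92.36896 ]
 [747.90216   52.946136]
 [755.1149   128.50046 ]
 [342.15753  167.92328 ]]
```

```bash
cat > d.py <<'E'
from m import *
def comp(n,d,z0,z1,seed):
    W=cloud(n,d);m=((W[...,2]>z0)&(W[...,2]<z1)&(d>0)).astype(np.uint8)
    k,l,s,c=cv2.connectedComponentsWithStats(m,connectivity=4)
    M=l==l[seed[1],seed[0]] if l[seed[1],seed[0]]>0 else None
    if M is None: print("seed off",n,W[seed[1],seed[0]]); return None,None
    return W[M],M
E
python3 - <<'E'
from d import *
pts={"dock":(.62,0.0,.044),"ledge":(.55,-.01,.01),"foot":(.632,.243,.054)}
for n in ["side","top"]:
    f=np.load(n+"0.npz");d=f['d']
    for k,(z0,z1,s) in {"docktop":(.036,.05,{"side":(308,218),"top":(282,160)}),"dockall":(.006,.055,{"side":(308,218),"top":(282,160)}),
       "plate":(.079,.09,{"side":(245,168),"top":(160,185)}),"htop":(.129,.14,{"side":(240,147),"top":(148,185)}),
       "footdock":(.04,.07,{"side":(258,171),"top":(163,170)}),"mortar":(.006,.03,{"side":(297,193),"top":(230,153)})}.items():
        P,M=comp(n,d,z0,z1,s[n])
        if P is None: continue
        r,b=rect(P); v,u=np.nonzero(M)
        print(n,k,len(P),"med",np.round(np.median(P,0)*1000,1),"ctr",np.round(r[0],1),np.round(r[1],1),"ang",round(r[2],1)); print("   ",np.round(b,1).tolist())
        if k in("docktop","dockall","footdock"): np.save(f"{n}_{k}.npy",P)
W=cloud("top",np.load("top0.npz")['d'])*1000
for v in range(160,184): print(v,[tuple(np.round(W[v,u]).astype(int)) for u in range(158,170) if 30<W[v,u,2]<75])
W=cloud("side",np.load("side0.npz")['d'])*1000
for v in range(166,180): print(v,[tuple(np.round(W[v,u]).astype(int)) for u in range(250,266) if 25<W[v,u,2]<75])
E
```

```text
side docktop 367 med [647.5 -18.4  44.5] ctr [649.  -12.8] [74.  50.7] ang 12.7
    [[607.2999877929688, 3.799999952316284], [618.5, -45.70000076293945], [690.7000122070312, -29.399999618530273], [679.5, 20.100000381469727]]
side dockall 1128 med [620.6 -28.5  18.1] ctr [613.2 -22.2] [150.4  52.9] ang 13.8
    [[533.9000244140625, -14.399999618530273], [546.5, -65.80000305175781], [692.5999755859375, -30.0], [680.0, 21.399999618530273]]
side plate 203 med [572.5 238.1  84.8] ctr [575.9 253.8] [84.6 62.9] ang 81.0
    [[538.2999877929688, 216.89999389648438], [600.4000244140625, 207.10000610351562], [613.5999755859375, 290.70001220703125], [551.5, 300.5]]
side htop 31 med [580.9 247.9 133. ] ctr [580.9 249.9] [14.7 22.7] ang 77.8
    [[568.2999877929688, 245.10000610351562], [590.5, 240.3000030517578], [593.5999755859375, 254.60000610351562], [571.4000244140625, 259.3999938964844]]
side footdock 190 med [579.4 216.3  53.5] ctr [600.  225.3] [99.4 26.9] ang 21.7
    [[548.7999877929688, 219.5], [558.7999877929688, 194.39999389648438], [651.2000122070312, 231.1999969482422], [641.200012
[... 5088 characters left out ...]
(593), np.int64(213), np.int64(59)), (np.int64(596), np.int64(213), np.int64(58)), (np.int64(599), np.int64(212), np.int64(58))]
176 [(np.int64(595), np.int64(216), np.int64(54)), (np.int64(597), np.int64(216), np.int64(54)), (np.int64(600), np.int64(214), np.int64(54))]
177 [(np.int64(593), np.int64(213), np.int64(53)), (np.int64(597), np.int64(215), np.int64(51)), (np.int64(600), np.int64(213), np.int64(51))]
178 [(np.int64(593), np.int64(214), np.int64(49)), (np.int64(597), np.int64(214), np.int64(48)), (np.int64(602), np.int64(218), np.int64(45))]
179 [(np.int64(593), np.int64(213), np.int64(46)), (np.int64(599), np.int64(218), np.int64(43)), (np.int64(599), np.int64(212), np.int64(45))]
```

```bash
python3 - <<'E'
from d import *
f=np.load("top0.npz");d=f['d'];p=f['p']
for nm,z0,z1,s,n,dd in [("dockall",.006,.055,(282,160),"top",d),("docktop",.036,.05,(282,160),"top",d),("dockall",.006,.055,(308,218),"side",np.load("side0.npz")['d'])]:
    P,M=comp(n,dd,z0,z1,s);P=P*1000
    for a0 in np.radians([13.4]):
        c=P[:,:2].mean(0);e=np.array([np.cos(a0),np.sin(a0)]);g=np.array([-e[1],e[0]])
        s_=(P[:,:2]-c)@e;t=(P[:,:2]-c)@g
        bins=np.arange(s_.min()+4,s_.max()-4,4);X=[];Y=[];Lo=[];Hi=[]
        for b in bins:
            k=(s_>=b)&(s_<b+4)
            if k.sum()>8: X.append(b+2);Lo.append(t[k].min());Hi.append(t[k].max())
        for l,v in(("lo",Lo),("hi",Hi)):
            q=np.polyfit(X,v,1);print(nm,n,l,13.4+np.degrees(np.arctan(q[0])))
# pellet: bright blob in cover
g=p.sum(2).astype(float);sub=g[164:175,275:288];print(sub.astype(int))
for u,v in [(281.4,169.3)]:
    w=ray("top",u,v,.018)*1000;print(w)
    for a in(13.0,13.5,14):
        a=np.radians(a);e=np.array([np.cos(a),np.sin(a)]);r=w[:2]-np.array([611.5,-22.6]);print(r@e, r@np.array([-e[1],e[0]]))
E
```

```text
dockall top lo 13.634476223108983
dockall top hi 13.92371377646573
docktop top lo 13.257100345373312
docktop top hi 13.275751970590463
dockall side lo 13.35008779743601
dockall side hi 12.145547765680288
[[463 466 468 467 467 463 463 460 461 463 460 459 461]
 [463 460 460 457 457 452 452 453 454 460 460 460 461]
 [463 460 455 453 450 450 454 452 454 457 460 460 463]
 [463 460 456 451 453 457 464 461 457 456 460 460 462]
 [463 463 457 453 460 471 476 474 463 460 461 462 460]
 [464 462 457 454 460 471 477 476 466 460 462 462 458]
 [463 463 455 453 457 463 469 467 460 457 460 463 463]
 [463 463 459 455 454 456 457 456 454 456 460 463 460]
 [463 465 461 457 454 452 450 450 451 453 463 466 461]
 [463 463 465 460 456 450 453 452 453 457 466 468 464]
 [463 462 463 461 461 460 454 460 465 466 472 472 467]]
[644.28547687 -13.22100539  18.        ]
34.055001948809654 1.7634840011455946
34.06909434442261 1.4662346696749675
34.08059224659738 1.1688736787574852
```

Call:
step_arm(
  moves=[
    [0,0,0,-8.5],
    [0,0,0,-8.5],
    [-34,-32,0,-0.2],
    [-34,-32,0,0],
    [-34,-32,0,0],
    [-34,-32,0,0],
    [-34,-32,0,0],
    [-34,-32,0,0],
    [-34,-32,0,0],
    [-34,-32,0,0],
  ],
  gripper=85,
)

```text
t: 1.1
tcp_pos: [0.5192, 0.3217, 0.2312]
ee_rot: [-0.0, 0.066, 0.998, -0.0]
force: [-0.0, 0.0, 0.3]
grip_width: 0.994
```

Call:
step_arm(
  moves=[
    [-23.5,-21,0,0],
    [-23.5,-21,0,0],
    [-23.5,-20.5,0,0],
    [0,0,10,0],
    [0,0,25,0],
    [0,0,25,0],
    [0,0,25,0],
    [0,0,25,0],
    [0,0,20,0],
    [0,0,6,0],
  ],
)

```text
t: 2.1
tcp_pos: [0.5785, 0.252, 0.0928]
ee_rot: [-0.002, 0.066, 0.998, -0.001]
force: [0.2, 0.0, -0.7]
grip_width: 0.997
```

```bash
cat > look.py <<'E'
import sys
from h import *
def look(tag,boxes):
    for n,(x0,y0,x1,y1,s) in boxes.items():
        p,d=arm.camera(n);np.savez(f"{n}{tag}.npz",p=p,d=d)
        cv2.imwrite(f"pics/{n}{tag}.png",cv2.resize(p[y0:y1,x0:x1,::-1],None,fx=s,fy=s,interpolation=cv2.INTER_CUBIC))
E
python3 - <<'E'
from look import *
look("1",{"side":(200,100,320,220,5),"top":(110,130,210,230,5)})
s=arm.read_state();print(s['tcp_pos'],s['force'])
E
```

```text
[0.57936885 0.25222679 0.09446806] [-0.52957997 -0.63931766  0.10790736]
```

View pics/side1.png

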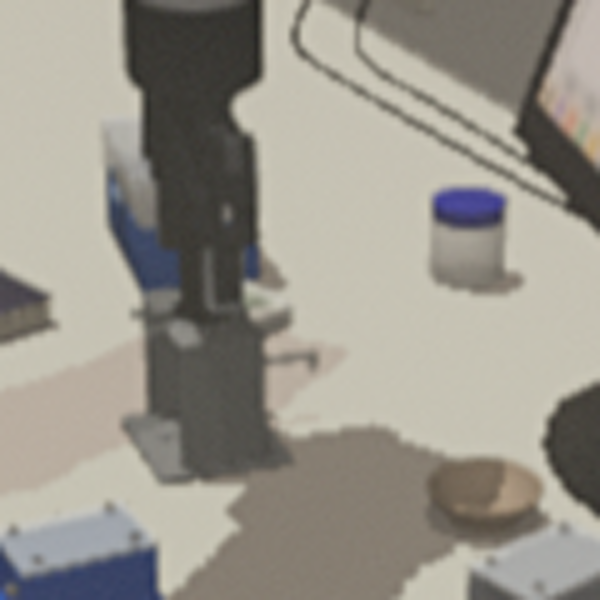

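The gripper straddles the handle in the side view, with fingers around (210,270) and the handle between them. I'll close now.

Call:
step_arm(
  moves=[
    [-2,-1.5,0,0],
    [0,0,0,0],
    [0,0,0,0],
    [0,0,0,0],
    [0,0,0,0],
    [0,0,0,0],
    [0,0,0,0],
    [0,0,0,0],
    [0,0,0,0],
    [0,0,0,0],
  ],
  gripper=0,
  newtons=90,
)

```text
t: 3.2
tcp_pos: [0.582, 0.2506, 0.0958]
ee_rot: [0.0, 0.066, 0.998, 0.0]
force: [-1.5, 0.1, 6.3]
grip_width: 0.148
```

Call:
step_arm(
  moves=[
    [0,0,-2,0],
    [0,0,-3,0],
    [0,0,-3,0],
    [0,0,0,0],
    [5,0,0,0],
    [15,0,0,0],
    [20,0,0,0],
    [20,0,0,0],
    [20,0,0,0],
    [5,0,0,0],
  ],
)

```text
t: 4.2
tcp_pos: [0.4953, 0.2619, 0.1031]
ee_rot: [-0.001, 0.065, 0.998, -0.0]
force: [-0.3, 0.2, -1.7]
grip_width: 0.146
```

```bash
python3 - <<'E'
from look import *
look("2",{"side":(160,100,300,240,4),"top":(110,130,210,270,4)})
s=arm.read_state();print(s['tcp_pos'],s['force'])
E
```

```text
[0.49701889 0.2618039  0.10343595] [-0.32734692 -0.35740888 -1.71165017]
```

View pics/side2.png

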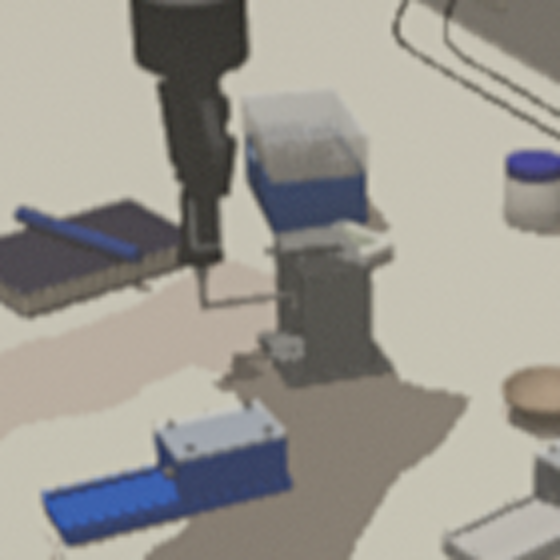

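View pics/top2.png

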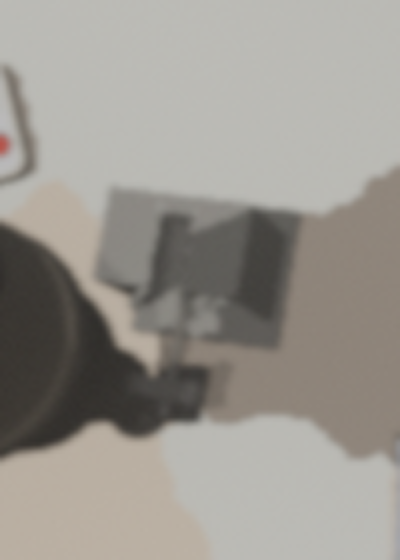

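The pick is out and hangs upright from the gripper: foot in the side crop at (200–290,300), not touching the stand. Next I withdraw fully, lift, turn and go to the dock.

Call:
step_arm(
  moves=[
    [20,0,0,0],
    [12,0,0,0],
    [0,0,-25,0],
    [0,0,-35,0],
    [0,0,0,-7],
    [0,0,0,-7],
    [0,0,0,-7],
    [0,-20,0,0],
    [0,-34,0,0],
    [2,-40,0,0],
  ],
)

```text
t: 5.3
tcp_pos: [0.4863, 0.1736, 0.1634]
ee_rot: [0.0, -0.118, 0.993, 0.0]
force: [1.3, -0.2, -1.4]
grip_width: 0.152
```

Call:
step_arm(
  moves=[
    [4,-40,0,0],
    [4,-40,0,0],
    [4,-40,0,0],
    [4,-40,0,0],
    [4,-40,0,0],
    [0,-20,0,0],
    [0,0,0,0],
    [0,0,0,0],
    [0,0,0,0],
    [0,0,0,0],
  ],
)

```text
t: 6.3
tcp_pos: [0.5175, -0.0437, 0.1633]
ee_rot: [-0.0, -0.118, 0.993, 0.0]
force: [-0.1, -0.2, -0.4]
grip_width: 0.152
```

```bash
python3 - <<'E'
from look import *
look("3",{"side":(220,120,360,260,4),"top":(230,120,340,260,4)})
s=arm.read_state();print(s['t'],s['tcp_pos'],s['force'],s['ee_rot'])
E
```

```text
6.4 [ 0.51755573 -0.04392749  0.16332805] [-0.39105017  0.56972749 -1.3773789 ] [-1.16683819e-05 -1.17776715e-01  9.93040101e-01  6.41237580e-05]
```

View pics/side3.png

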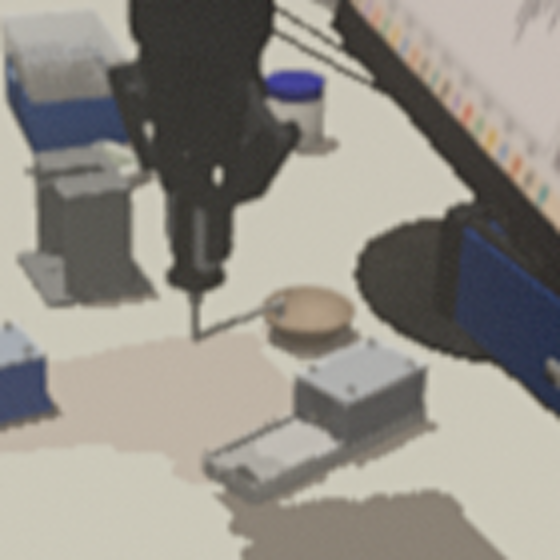

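View pics/top3.png

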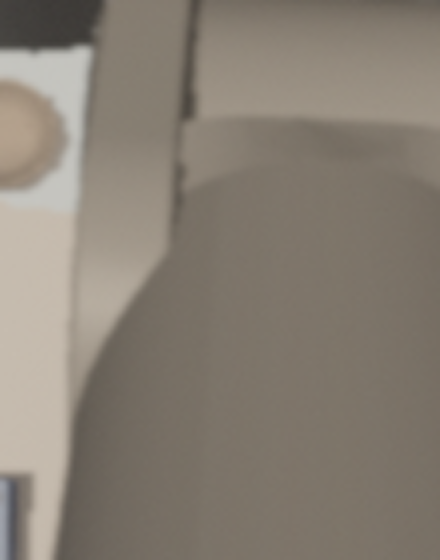

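```bash
cat > tip.py <<'E'
from h import *
def tip(tag,tcp,yaw):
    d=np.load(f"side{tag}.npz")['d'];W=cloud("side",d)*1000
    e=np.array([np.cos(yaw),np.sin(yaw)]);g=np.array([-e[1],e[0]])
    r=W[...,:2]-tcp[:2]*1000;s=r@e;t=r@g;h=W[...,2]-tcp[2]*1000
    m=(d>0)&(s>-6)&(s<75)&(abs(t)<12)&(h<-20)&(h>-75)&(W[...,2]>20)
    return s[m],t[m],h[m],np.argwhere(m)
E
python3 - <<'E'
from tip import *
s=arm.read_state();q=s['ee_rot'];yaw=2*np.arctan2(q[2],q[1])-np.pi;print(np.degrees(yaw))
a,t,h,ix=tip("3",s['tcp_pos'],yaw)
o=np.argsort(a)
for i in o: print(ix[i][::-1],np.round([a[i],t[i],h[i]],1))
E
```

```text
13.527615582481932
[269 195] [ -4.8  -6.8 -21.3]
[268 196] [ -4.6  -3.3 -25.4]
[268 200] [ -4.3  -3.  -35.6]
[268 197] [ -3.5  -2.  -28.8]
[268 203] [ -3.4  -2.2 -43.9]
[268 202] [ -3.2  -1.9 -41.6]
[269 194] [ -3.1  -4.8 -20.3]
[269 201] [ -3.   -5.  -37.7]
[268 204] [ -2.7  -1.4 -47. ]
[269 203] [ -2.7  -4.7 -43.1]
[268 201] [ -2.4  -1.  -39.7]
[268 198] [ -1.9  -0.3 -32.5]
[269 197] [ -1.8  -3.4 -28.8]
[269 196] [ -1.6  -3.2 -26.4]
[270 195] [ -1.1  -5.9 -23. ]
[268 199] [ -1.1   0.6 -35.8]
[269 200] [ -0.3  -1.9 -37.5]
[269 199] [ -0.1  -1.7 -35.1]
[269 204] [ -0.1  -1.8 -47.8]
[269 198] [ -0.   -1.5 -32.7]
[269 202] [  0.1  -1.5 -42.9]
[270 194] [  0.1  -4.5 -21.5]
[270 204] [  1.2  -3.6 -47.5]
[270 203] [  2.5  -2.2 -46. ]
[271 203] [  3.2  -4.8 -45.2]
[270 202] [  5.7   1.5 -46.2]
[271 202] [  5.7  -1.9 -44.8]
[272 203] [  6.6  -4.3 -46.6]
[272 202] [  9.8  -0.7 -46.7]
[273 203] [ 11.4  -2.3 -49.2]
[273 202] [ 12.8  -0.7 -47.8]
[274 202] [ 13.   -3.8 -46.5]
[273 201] [ 13.9   0.7 -46.2]
[274 201] [ 16.3  -0.1 -46.7]
[275 200] [ 17.   -2.6 -43.4]
[275 202] [ 17.   -2.7 -48.5]
[
[... 588 characters left out ...]
0.6 -45.7]
[284 198] [ 44.4  -2.8 -47.8]
[284 197] [ 45.4  -1.7 -46. ]
[285 198] [ 47.   -3.4 -48.5]
[285 197] [ 48.4  -1.8 -47. ]
[285 196] [ 49.1  -1.  -45. ]
[286 196] [ 51.1  -2.2 -45.2]
[286 197] [ 51.7  -1.7 -48.3]
[287 197] [ 54.4  -2.2 -49. ]
[287 196] [ 55.3  -1.1 -47.1]
[287 195] [ 55.4  -1.  -44.6]
[288 196] [ 56.6  -3.1 -46.8]
[289 196] [ 58.6  -4.3 -47. ]
[289 195] [ 59.   -3.8 -44.7]
[288 195] [ 59.8   0.3 -46.7]
[289 197] [ 60.2  -2.8 -50.7]
[290 198] [ 60.9  -5.5 -52.5]
[290 195] [ 61.3  -4.7 -45.1]
[289 198] [ 61.9  -1.2 -54.7]
[290 197] [ 62.4  -3.8 -51.1]
[289 199] [ 62.6  -0.5 -57.8]
[290 199] [ 64.1  -2.4 -57.6]
[290 194] [ 65.1  -0.7 -45.5]
[290 196] [ 65.2  -0.8 -50.7]
```

Call:
step_arm(
  moves=[
    [0,-1.2,10,0],
    [0,0,20,0],
    [0,0,20,0],
    [0,0,15,0],
    [0,0,10,0],
    [0,0,5,0],
    [0,0,4,0],
    [0,0,3,0],
    [0,0,1,0],
    [0,0,0,0],
  ],
)

```text
t: 7.4
tcp_pos: [0.518, -0.0459, 0.0755]
ee_rot: [0.0, -0.117, 0.993, -0.0]
force: [0.4, 0.1, -0.4]
grip_width: 0.154
```

```bash
python3 - <<'E'
from look import *
from tip import tip
look("4",{"side":(240,160,360,260,5)})
s=arm.read_state();print(s['t'],s['tcp_pos'],s['force'],s['ee_rot'])
E
```

```text
7.45 [ 0.5180085  -0.04586626  0.07559988] [ 0.68435193  0.08318636 -1.50636097] [ 2.28032261e-04 -1.17121403e-01  9.93117579e-01 -1.21742316e-06]
```

View pics/side4.png

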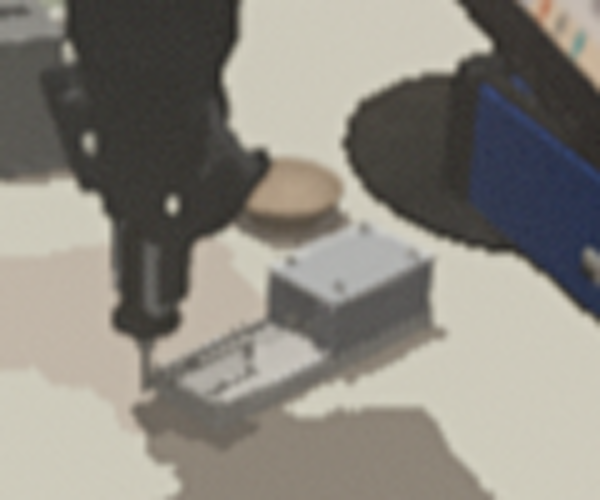

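The side view shows the foot over the ledge, with the tip near crop (248,350) and its shadow just below. I'll go down for the touch in small rows.

Call:
step_arm(
  moves=[
    [0,0,1,0],
    [0,0,1,0],
    [0,0,1,0],
    [0,0,0.5,0],
    [0,0,0.5,0],
    [0,0,0.3,0],
    [0,0,0.3,0],
    [0,0,0.3,0],
    [0,0,0,0],
    [0,0,0,0],
  ],
)

```text
t: 8.45
tcp_pos: [0.5178, -0.0459, 0.0704]
ee_rot: [-0.0, -0.117, 0.993, -0.0]
force: [-0.3, -0.2, -1.4]
grip_width: 0.154
```

Call:
step_arm(
  moves=[
    [0,0,0.2,0],
    [0,0,0.2,0],
    [0,0,0.2,0],
    [0,0,0.2,0],
    [0,0,0.2,0],
    [0,0,0.2,0],
    [0,0,0,0],
    [0,0,0,0],
    [0,0,0,0],
    [0,0,0,0],
  ],
)

```text
t: 9.45
tcp_pos: [0.5178, -0.0459, 0.0693]
ee_rot: [-0.0, -0.117, 0.993, -0.0]
force: [-2.3, -0.3, 4.4]
grip_width: 0.15
```

Call:
step_arm(
  moves=[
    [0,0,-4,0],
    [0,0,-8.3,0],
    [-5,0,0,0],
    [-10,0,0,0],
    [-10,0,0,0],
    [-5,0,0,0],
    [0,0,0,0],
    [0,0,0,0],
    [0,0,0,0],
    [0,0,0,0],
  ],
)

```text
t: 10.45
tcp_pos: [0.5467, -0.039, 0.0815]
ee_rot: [-0.0, -0.117, 0.993, -0.0]
force: [0.1, -1.0, -1.6]
grip_width: 0.153
```

```bash
python3 - <<'E'
from look import *
from tip import tip
look("5",{"side":(250,165,350,255,6)})
s=arm.read_state();print(s['t'],s['tcp_pos'],s['force'],s['ee_rot'])
q=s['ee_rot'];yaw=np.pi-2*np.arctan2(q[2],-q[1]);
o=np.array([.6115,-.0226]);e=np.array([np.cos(yaw),np.sin(yaw)]);r=s['tcp_pos'][:2]-o;print(np.degrees(yaw),r@e,r@[-e[1],e[0]])
a,t,h,ix=tip("5",s['tcp_pos'],yaw)
k=(a>15)&(h<-40);
for i in np.argsort(a): 
  if a[i]>40: print(ix[i][::-1],np.round([a[i],t[i],h[i]],1))
# side-view mouth walls / rims check: project slot centreline points
for P in [(-31,0,10),(0,0,40),(0,10,40),(0,-10,40),(0,10,10),(0,-10,10),(0,24,44),(0,-24,44),(-72,24,14),(-72,-24,14),(0,24,15),(0,-24,15)]:
    w=np.array([*(o*1000+P[0]*e+P[1]*np.array([-e[1],e[0]])),P[2]])/1000
    print(P,(proj("side",w)-[250,165])*6)
E
```

```text
10.5 [ 0.54678161 -0.03898954  0.08154608] [ 0.47750649 -0.69523862 -1.63250935] [-8.01375677e-05 -1.17076343e-01  9.93122915e-01 -4.14144797e-06]
13.446799782927954 -0.06675548256434886 -0.0008904729033860392
[291 224] [ 40.3  -0.9 -46.2]
[292 224] [ 40.6  -4.  -44.8]
[292 225] [ 41.7  -3.  -48.6]
[293 223] [ 44.9  -2.9 -44.2]
[292 223] [ 45.7   1.3 -46.5]
[293 224] [ 47.4  -0.6 -49.2]
[294 223] [ 48.2  -3.  -45.5]
[294 224] [ 48.5  -2.8 -48.6]
[294 222] [ 51.7   0.6 -45.8]
[295 223] [ 52.1  -2.6 -47.2]
[296 223] [ 54.4  -3.7 -47.6]
[295 222] [ 54.4  -0.1 -46.6]
[296 222] [ 55.8  -2.2 -46.1]
[297 222] [ 57.   -4.3 -45.6]
[297 221] [ 60.6  -0.6 -45.9]
[298 221] [ 61.5  -3.1 -45.1]
[298 224] [ 61.5  -3.6 -53.4]
[298 222] [ 61.8  -3.  -48.1]
[298 223] [ 62.8  -2.2 -51.7]
[299 221] [ 63.7  -4.4 -45.3]
[298 225] [ 64.   -1.4 -58.4]
[299 222] [ 65.2  -3.1 -49.4]
[299 223] [ 65.3  -3.1 -52.3]
[299 224] [ 66.3  -2.3 -56. ]
[299 216] [ 69.3   2.  -36.3]
[303 220] [ 70.5 -11.1 -42. ]
[303 224] [ 70.6 -11.7 -53.3]
[303 223] [ 70.7 -11.5 -50.5]
[297 215] [ 71.   10.6 -38. ]
[303 226] [ 71.2 -11
[... 336 characters left out ...]
.4]
[300 216] [ 73.6   2.7 -38.3]
[301 216] [ 73.6  -0.6 -36.7]
[298 215] [ 73.7   9.8 -38.7]
[298 214] [ 73.8  10.1 -36.1]
[300 215] [ 74.2   3.5 -36. ]
[299 214] [ 74.9   7.7 -35.3]
[302 216] [ 74.9  -2.7 -36.3]
(-31, 0, 10) [232.7050387  409.24073576]
(0, 0, 40) [290.75490662 320.27176652]
(0, 10, 40) [273.6947411 310.5502086]
(0, -10, 40) [308.01292965 330.1060715 ]
(0, 10, 10) [270.93147619 372.67353032]
(0, -10, 10) [304.75642757 392.67713541]
(0, 24, 44) [250.4654985  288.75901303]
(0, -24, 44) [333.00269441 335.55148451]
(-72, 24, 14) [117.460686   411.99920532]
(-72, -24, 14) [198.230605   463.51413283]
(0, 24, 15) [248.10642302 348.74963078]
(0, -24, 15) [329.49383541 396.59176492]
```

View pics/side5.png

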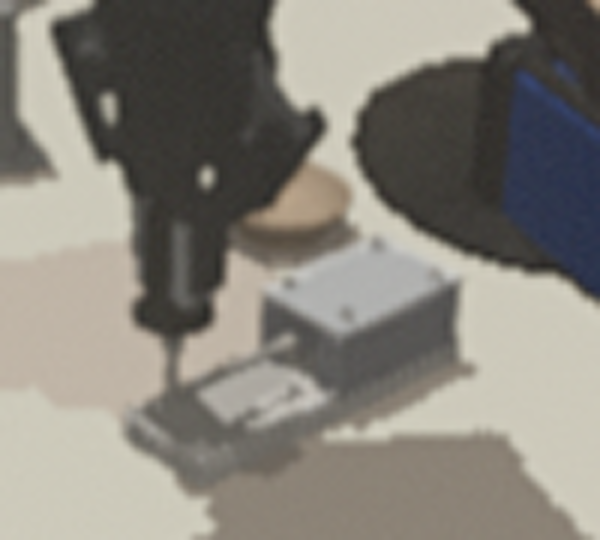

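```bash
python3 - <<'E'
from tip import *
s=arm.read_state();q=s['ee_rot'];yaw=np.pi-2*np.arctan2(q[2],-q[1]);tcp=s['tcp_pos']*1000
e=np.array([np.cos(yaw),np.sin(yaw)]);g=np.array([-e[1],e[0]])
for tag,n in (("5","side"),("0","side"),("0","top")):
    d=np.load(f"{n}{tag}.npz")['d'];W=cloud(n,d)*1000
    r=W[...,:2]-tcp[:2];a=r@e;t=r@g;z=W[...,2]
    k=(d>0)&(z>38)&(z<50)&(a>66)&(a<165)&(abs(t)<32)
    A=a[k];T=t[k]
    lo=[];hi=[]
    for b in range(78,140,3):
        m=(A>=b)&(A<b+3); lo.append(T[m].min());hi.append(T[m].max())
    fr=[A[(T>=b)&(T<b+4)].min() for b in range(-18,18,4)];bk=[A[(T>=b)&(T<b+4)].max() for b in range(-18,18,4)]
    print(n,tag,"t lo/hi",np.median(lo),np.median(hi),"front",np.round(fr,1),"back",np.round(bk,1))
    k=(d>0)&(z>20)&(z<38)&(a>64)&(a<80)&(abs(t)<22)
    print("  mouth face a median",np.median(a[k]),k.sum())
    print("  slopes",np.degrees(np.polyfit(range(78,140,3),lo,1)[0]),np.degrees(np.polyfit(range(78,140,3),hi,1)[0]))
    k=(d>0)&(z>8)&(z<20)&(a>-30)&(a<20)&(abs(t)<22)
    k=(d>0)&(z>7)&(z<16)&(a>-30)&(a<60)&(abs(t)<30);print("  ledge a min",np.percentile(a[k],[0,1,2]),"t",np.percentile(t[k],[1,99]))
E
```

```text
side 5 t lo/hi -23.032938701921495 22.681054368608155 front [69.6 70.5 71.8 72.1 69.3 72.4 71.7 70.1 69.6] back [140.6 143.2 141.3 142.  139.3 139.4 138.2 136.7 141.6]
  mouth face a median 71.55701663997085 59
  slopes -0.4569842303145169 -0.33786104900350195
  ledge a min [-6.03592081 -5.09160126 -4.86769546] t [-23.49380711  26.02625672]
side 0 t lo/hi -22.52150647171775 22.78603601245055 front [70.9 70.7 71.1 71.8 71.  70.2 71.9 70.4 70.4] back [141.4 141.2 140.  140.7 142.5 140.5 140.6 140.8 137.7]
  mouth face a median 71.97544403138373 67
  slopes 0.0748947353905799 -2.87980865240396
  ledge a min [-6.70194103 -5.06327301 -4.86182124] t [-23.80081752  25.82731273]
top 0 t lo/hi -21.875275686705546 23.908933408800987 front [71.5 70.7 71.7 70.7 70.4 70.5 70.5 71.6 70.8] back [141.6 141.7 141.6 141.4 140.6 142.  142.9 140.9 141.6]
  mouth face a median 70.8778106044993 22
  slopes -0.586630819016253 0.24235471194746325
  ledge a min [-4.54386215 -4.15385805 -3.70662154] t [-22.84305779  24.32868959]
```

Call:
step_arm(
  moves=[
    [-4,0,0,0],
    [-8,0,0,0],
    [-8,0,0,0],
    [-8,0,0,0],
    [-8,0,0,0],
    [-8,0,0,0],
    [-8,0,0,0],
    [-6,0,0,0],
    [0,0,0,0],
    [0,0,0,0],
  ],
)

```text
t: 11.5
tcp_pos: [0.6032, -0.0255, 0.0814]
ee_rot: [-0.0, -0.117, 0.993, -0.0]
force: [-0.3, -0.3, -1.2]
grip_width: 0.151
```

```bash
python3 - <<'E'
from look import *
look("6",{"side":(250,165,350,255,6)})
s=arm.read_state();print(s['t'],s['tcp_pos'],s['force'],s['moment'],s['ee_rot'])
E
```

```text
11.55 [ 0.60309105 -0.0255387   0.08141991] [ 0.92688651 -0.06517872 -2.52440832] [ 0.0431248   0.02997182 -0.00026869] [-2.20799161e-04 -1.17077164e-01  9.93122796e-01 -3.22079641e-05]
```

View pics/side6.png

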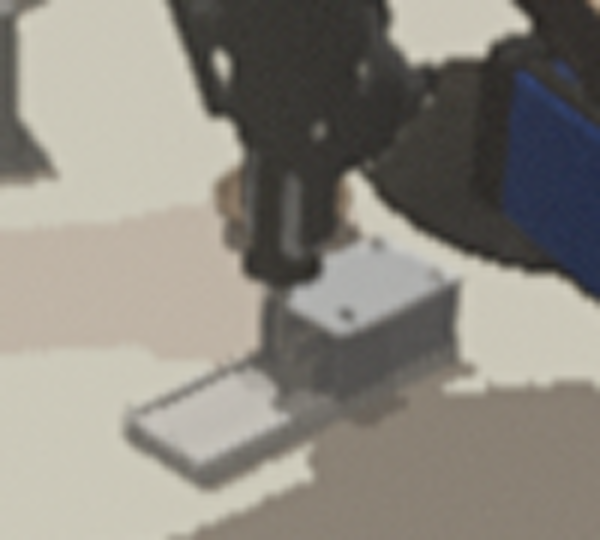

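The foot has entered the slot without any contact force. In the side view the handle is at (290,210) just before the mouth. I'll lower in two stages, watching the force in case I land on the carrier.

Call:
step_arm(
  moves=[
    [0,0,1,0],
    [0,0,1,0],
    [0,0,1,0],
    [0,0,0.5,0],
    [0,0,0.3,0],
    [0,0,0.3,0],
    [0,0,0.2,0],
    [0,0,0.2,0],
    [0,0,0,0],
    [0,0,0,0],
  ],
)

```text
t: 12.55
tcp_pos: [0.6034, -0.0254, 0.077]
ee_rot: [-0.0, -0.117, 0.993, -0.0]
force: [-0.2, 0.3, -0.3]
grip_width: 0.153
```

Call:
step_arm(
  moves=[
    [0,0,0.2,0],
    [0,0,0.2,0],
    [0,0,0.2,0],
    [0,0,0,0],
    [0,0,0,0],
    [0,0,0,0],
    [0,0,0,0],
    [0,0,0,0],
    [0,0,0,0],
    [0,0,0,0],
  ],
)

```text
t: 13.55
tcp_pos: [0.6034, -0.0254, 0.0764]
ee_rot: [-0.0, -0.117, 0.993, -0.0]
force: [-0.7, -0.1, -1.0]
grip_width: 0.156
```

Call:
step_arm(
  moves=[
    [0,0,0.5,0],
    [0,0,0.5,0],
    [0,0,0.5,0],
    [0,0,0.5,0],
    [0,0,0.7,0],
    [0,0,0.7,0],
    [0,0,0.7,0],
    [0,0,0.6,0],
    [0,0,0,0],
    [0,0,0,0],
  ],
)

```text
t: 14.55
tcp_pos: [0.6034, -0.0254, 0.0717]
ee_rot: [-0.0, -0.117, 0.993, -0.0]
force: [1.5, 0.2, -1.2]
grip_width: 0.153
```

Call:
step_arm(
  moves=[
    [1,0,0,0],
    [1,0,0,0],
    [1,0,0,0],
    [1,0,0,0],
    [1,0,0,0],
    [1,0,0,0],
    [1,0,0,0],
    [1,0,0,0],
    [1,0,0,0],
    [1,0,0,0],
  ],
)

```text
t: 15.55
tcp_pos: [0.5937, -0.0277, 0.0717]
ee_rot: [0.0, -0.117, 0.993, -0.0]
force: [0.2, 0.6, -0.5]
grip_width: 0.148
```

```bash
python3 - <<'E'
from look import *
look("7",{"side":(250,165,350,255,6)})
s=arm.read_state();print(s['t'],s['tcp_pos'],s['force'],s['moment'],s['ee_rot'])
E
```

```text
15.6 [ 0.59347855 -0.02781878  0.07172371] [-0.14594843  0.4597631  -0.22493897] [-0.04871526 -0.04941036  0.00840212] [-6.98815521e-05 -1.17123109e-01  9.93117401e-01 -3.14240258e-05]
```

Call:
step_arm(
  moves=[
    [1,0,0,0],
    [1,0,0,0],
    [1,0,0,0],
    [1,0,0,0],
    [1,0,0,0],
    [1,0,0,0],
    [1,0,0,0],
    [1,0,0,0],
    [1,0,0,0],
    [1,0,0,0],
  ],
)

```text
t: 16.6
tcp_pos: [0.584, -0.0301, 0.0717]
ee_rot: [0.0, -0.117, 0.993, -0.0]
force: [1.5, -0.4, -1.7]
grip_width: 0.15
```

Call:
step_arm(
  moves=[
    [1,0,0,0],
    [1,0,0,0],
    [1,0,0,0],
    [1,0,0,0],
    [0.7,0,0,0],
    [0.7,0,0,0],
    [0.7,0,0,0],
    [0.7,0,0,0],
    [0.6,0,0,0],
    [0.6,0,0,0],
  ],
)

```text
t: 17.6
tcp_pos: [0.5764, -0.0318, 0.0718]
ee_rot: [0.0, -0.117, 0.993, -0.0]
force: [2.8, 0.9, -2.4]
grip_width: 0.151
```

```bash
python3 - <<'E'
from look import *
look("8",{"side":(250,165,350,255,6)})
s=arm.read_state();print(s['t'],s['tcp_pos'],s['force'],s['moment'],s['ee_rot'])
E
```

```text
17.65 [ 0.57620893 -0.03189454  0.07175609] [ 2.58280334  0.84404689 -0.9155626 ] [ 0.10150048 -0.680062   -0.06373569] [ 9.29500343e-05 -1.17203609e-01  9.93107902e-01 -1.29023722e-05]
```

View pics/side8.png

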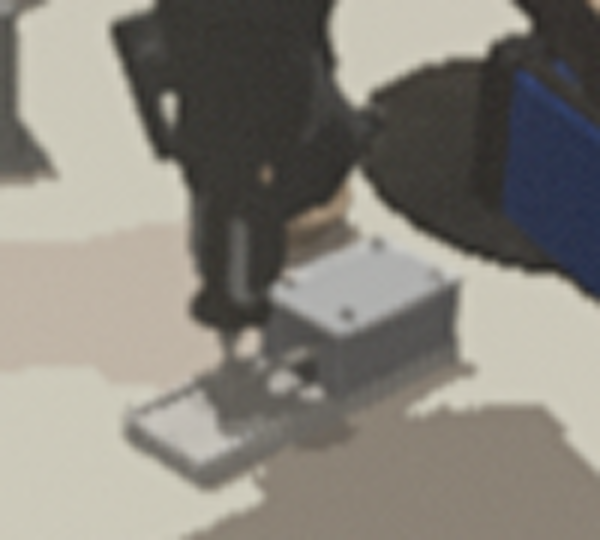

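At the mouth (crop 300,365) the dark carrier is appearing. The pull is about 2.7 N, which matches reaching the balls.

Call:
step_arm(
  moves=[
    [0.5,0,0,0],
    [0.5,0,0,0],
    [0.5,0,0,0],
    [0.5,0,0,0],
    [0.5,0,0,0],
    [0.5,0,0,0],
    [0.5,0,0,0],
    [0.5,0,0,0],
    [0.5,0,0,0],
    [0.5,0,0,0],
  ],
)

```text
t: 18.65
tcp_pos: [0.5713, -0.0331, 0.0717]
ee_rot: [-0.0, -0.117, 0.993, -0.0]
force: [1.9, -0.1, -0.7]
grip_width: 0.154
```

Call:
step_arm(
  moves=[
    [0.7,0,0,0],
    [0.7,0,0,0],
    [0.7,0,0,0],
    [0.7,0,0,0],
    [0.7,0,0,0],
    [0.7,0,0,0],
    [0.7,0,0,0],
    [0.7,0,0,0],
    [0.7,0,0,0],
    [0.7,0,0,0],
  ],
)

```text
t: 19.65
tcp_pos: [0.5645, -0.0347, 0.0717]
ee_rot: [-0.0, -0.117, 0.993, -0.0]
force: [2.4, 0.4, -1.0]
grip_width: 0.151
```

Call:
step_arm(
  moves=[
    [1,0,0,0],
    [1,0,0,0],
    [1,0,0,0],
    [1,0,0,0],
    [1,0,0,0],
    [1,0,0,0],
    [1,0,0,0],
    [1,0,0,0],
    [1,0,0,0],
    [1,0,0,0],
  ],
)

```text
t: 20.65
tcp_pos: [0.5547, -0.0371, 0.0717]
ee_rot: [-0.0, -0.117, 0.993, -0.0]
force: [0.6, 0.1, -1.2]
grip_width: 0.156
```

Call:
step_arm(
  moves=[
    [1,0,0,0],
    [1,0,0,0],
    [1,0,0,0],
    [1,0,0,0],
    [1,0,0,0],
    [1,0,0,0],
    [1,0,0,0],
    [1,0,0,0],
    [1,0,0,0],
    [1,0,0,0],
  ],
)

```text
t: 21.65
tcp_pos: [0.545, -0.0394, 0.0717]
ee_rot: [-0.0, -0.117, 0.993, -0.0]
force: [-0.1, 0.5, -1.0]
grip_width: 0.155
```

```bash
python3 - <<'E'
from look import *
look("9",{"side":(250,165,350,255,6)})
s=arm.read_state();print(s['t'],s['tcp_pos'],s['force'],s['moment'],s['ee_rot'])
E
```

```text
21.7 [ 0.5448509  -0.03943644  0.07171596] [ 0.52103331 -0.20194965 -1.06069138] [-0.00035504 -0.06258296  0.06765728] [-6.23300243e-05 -1.17101663e-01  9.93119931e-01 -1.07559987e-05]
```

View pics/side9.png

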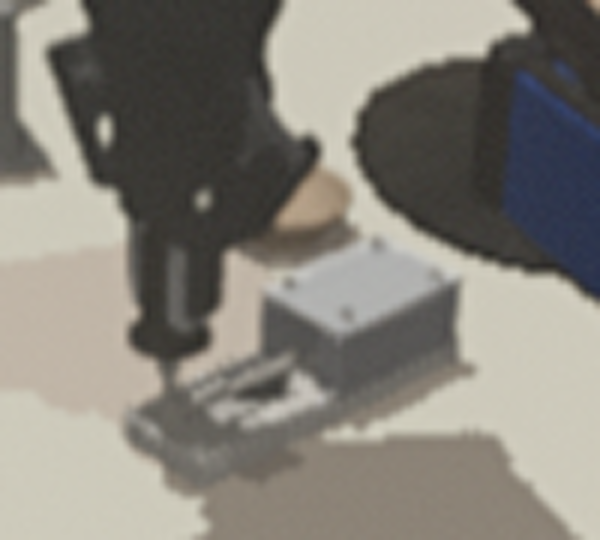

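The carrier is now out on the ledge (crop 265,385), flat under the foot. I'll pull another 10 mm for margin, back the tip off it, and lift.

Call:
step_arm(
  moves=[
    [1,0,0,0],
    [1,0,0,0],
    [1,0,0,0],
    [1,0,0,0],
    [1,0,0,0],
    [1,0,0,0],
    [1,0,0,0],
    [1,0,0,0],
    [1,0,0,0],
    [0,0,0,0],
  ],
)

```text
t: 22.7
tcp_pos: [0.5361, -0.0415, 0.0717]
ee_rot: [-0.0, -0.117, 0.993, -0.0]
force: [-0.2, -0.5, -0.9]
grip_width: 0.154
```

Call:
step_arm(
  moves=[
    [-2,0,0,0],
    [-1,0,0,0],
    [0,0,-1,0],
    [0,0,-3,0],
    [0,0,-6,0],
    [0,0,-10,0],
    [0,0,-20,0],
    [0,0,-25,0],
    [0,0,-25,0],
    [0,0,0,0],
  ],
)

```text
t: 23.7
tcp_pos: [0.541, -0.0409, 0.1656]
ee_rot: [0.003, -0.117, 0.993, -0.0]
force: [0.3, -0.1, -1.1]
grip_width: 0.154
```

```bash
python3 - <<'E'
from look import *
look("10",{"side":(230,120,370,255,4.2)})
s=arm.read_state();print(s['t'],s['tcp_pos'],s['force'],s['moment'],s['ee_rot'])
E
```

```text
23.75 [ 0.54022628 -0.04074629  0.1638803 ] [-0.46935713  0.38241638 -1.9721171 ] [0.04887987 0.03713476 0.03610697] [ 1.78146309e-03 -1.17116265e-01  9.93116612e-01  3.49170228e-05]
```

View pics/side10.png

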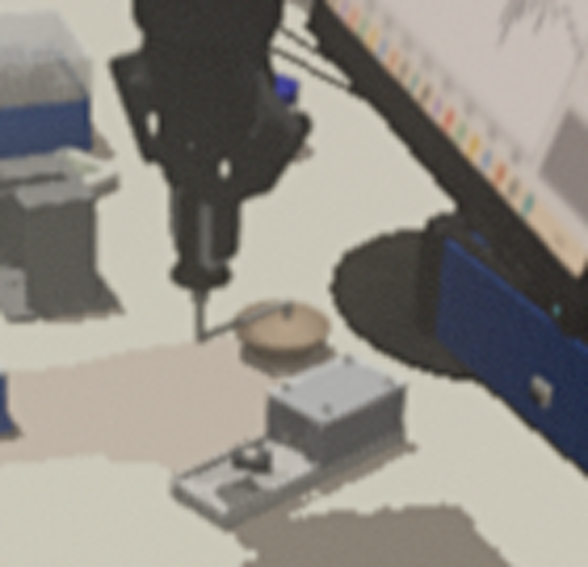

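Call:
step_arm(
  moves=[
    [0,15,0,0],
    [0,35,0,0],
    [0,40,0,0],
    [0,40,0,0],
    [0,40,0,0],
    [-2,40,0,0],
    [0,40,0,0],
    [0,35,0,0],
    [0,20,0,0],
    [0,10,0,0],
  ],
)

```text
t: 24.75
tcp_pos: [0.4668, 0.2679, 0.1612]
ee_rot: [-0.0, -0.118, 0.993, -0.0]
force: [0.6, -0.1, -0.4]
grip_width: 0.153
```

Call:
step_arm(
  moves=[
    [0,0,0,7],
    [0,0,0,7],
    [0,0,0,7],
    [0,0,0,0],
    [0,0,0,0],
    [0,0,0,0],
    [0,0,0,0],
    [0,0,0,0],
    [0,0,0,0],
    [0,0,0,0],
  ],
)

```text
t: 25.75
tcp_pos: [0.4679, 0.2661, 0.1617]
ee_rot: [-0.0, 0.066, 0.998, -0.0]
force: [-0.0, 0.6, -1.0]
grip_width: 0.15
```

```bash
python3 - <<'E'
from look import *
look("11",{"side":(170,90,340,255,3.5),"top":(110,140,330,270,3.5)})
s=arm.read_state();print(s['t'],s['tcp_pos'],s['force'],s['ee_rot'])
q=s['ee_rot'];a=2*np.arctan2(q[2],q[1]);print("tool x ang",np.degrees(a))
r=np.array([581.9,250.6,103.5])-s['tcp_pos']*1000
tx=np.array([np.cos(a),np.sin(a)]);ty=np.array([-tx[1],tx[0]])*1
ty=np.array([np.sin(a),-np.cos(a)])
print("delta tool",r[:2]@tx,r[:2]@ty,-r[2])
print("carrier",ray("side",290,229,.018))
E
```

```text
25.85 [0.46788653 0.26606613 0.16170009] [-0.09617692 -0.01839194 -1.657211  ] [-7.29694408e-06  6.57027081e-02  9.97839243e-01 -1.42370098e-05]
tool x ang 172.46559679350693
delta tool -115.057052841147 -0.38298505807717237 58.20008786870116
carrier [ 0.58696291 -0.02542621  0.018     ]
```

View pics/side11.png

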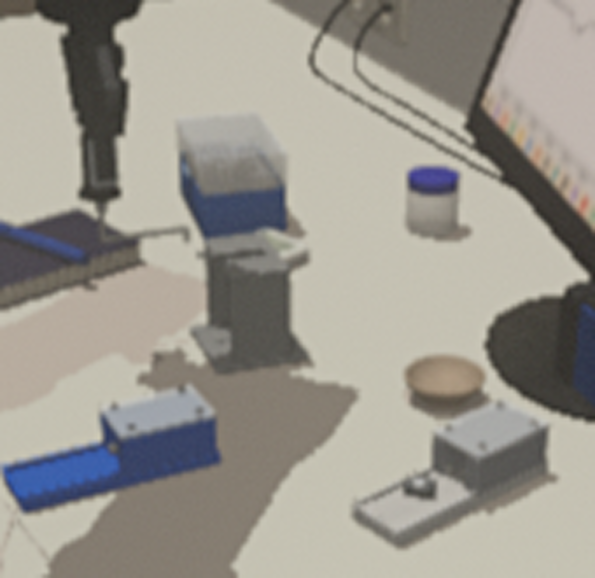

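View pics/top11.png

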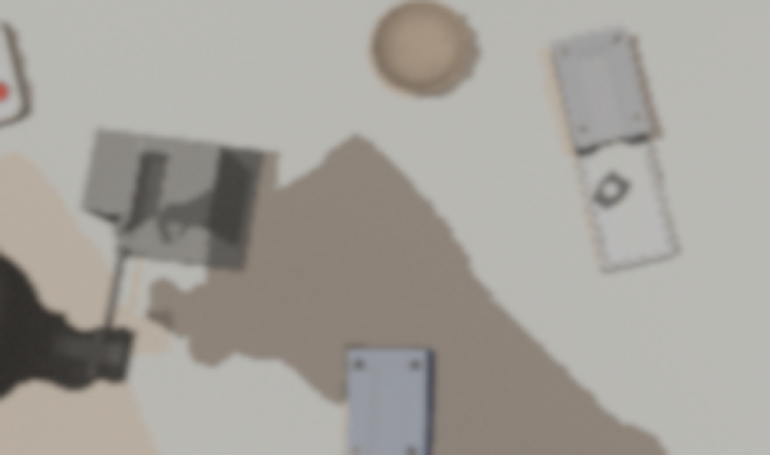

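```bash
python3 - <<'E'
from h import *
p=np.load("top11.npz")['p']
g=p.sum(2).astype(float);
v0,u0=np.mgrid[188:201,278:292]
s=g[188:201,278:292];print(s.astype(int))
m=s<440
k,l,st,c=cv2.connectedComponentsWithStats(m.astype(np.uint8));print(st,c+[278,188])
o=np.array([614.5,-22.4]);a=np.radians(13.45);e=np.array([np.cos(a),np.sin(a)])
for u,v in [(284.6,194.0)]:
    w=ray("top",u,v,.018)*1000;r=w[:2]-o;print(w,r@e,r@[-e[1],e[0]])
W=cloud("top",np.load("top11.npz")['d'])*1000
for v in range(188,201):print(np.round(W[v,278:292,2]).astype(int))
E
```

```text
[[539 550 550 547 542 528 507 503 522 539 545 551 551 550]
 [536 550 549 542 522 484 439 435 474 513 536 545 550 552]
 [539 549 544 523 479 421 367 359 401 456 498 523 541 551]
 [536 543 528 487 429 391 373 360 355 375 418 468 518 543]
 [524 528 503 447 420 437 452 432 383 340 351 412 487 535]
 [516 513 470 423 440 492 515 492 428 358 337 402 483 534]
 [508 488 431 395 440 502 524 501 437 361 362 440 507 540]
 [493 456 388 361 405 462 484 461 401 362 408 480 527 547]
 [484 428 360 333 350 385 400 383 363 395 462 515 540 550]
 [482 442 392 347 331 335 344 358 405 463 513 538 547 551]
 [493 484 460 413 373 362 389 434 481 519 540 547 548 549]
 [495 505 505 485 455 444 471 509 531 544 548 548 547 549]
 [494 498 506 521 521 519 531 540 548 551 549 548 549 550]]
[[  0   0  14  13 125]
 [  1   1  11  10  57]] [[284.616      194.008     ]
 [284.24561404 193.98245614]]
[587.75453222 -20.75931575  18.        ] -25.630309265419047 7.816593780881151
[11  9  7  8  9  9 12 11 11 11  7  9  9  4]
[11 10 10 12 10 10 15 17 20  9  7 12  7  8]
[11 11 11  7 11 13 17 17 20 16  8  7 14  8]
[ 8  9  7 11 12 17 16 17 17 18 18 12  9 10]
[ 6 12  9  9 18 22 17 18 21 18 16 20  7  8]
[15 10 13 18 17 19 17 18 17 17 19 17 12  9]
[14 13  9 18 15 18 20 15 17 20 17 16  9 11]
[11  8 18 17 16 17 18 14 16 16 17 11 10 11]
[13  8 21 17 16 18 16 15 17 17  9  8  8  7]
[17 12 12 19 16 17 18 19 16  8  7  8  9  6]
[13 13 10  6 15 19 16 16 11 11 11  7  8 11]
[ 4 14 11  8 10 15  9  8 10  8  9 11  9 11]
[-1 14 10 11 10  8 10  9 10 10  9 10  9 10]
```

In the top view the carrier lies flat on the ledge at pixel (284.6,194), which is about x −26 mm, y +8 mm in the dock frame, at height 17–18 mm. It is turned about 40°, but that isn't judged. Now I return the pick.

Call:
step_arm(
  moves=[
    [0,0,20,0],
    [0,0,25,0],
    [0,-0.4,13,0],
    [0,0,0,0],
    [-10,0,0,0],
    [-15,0,0,0],
    [-15,0,0,0],
    [-10,0,0,0],
    [0,0,0,0],
    [0,0,0,0],
  ],
)

```text
t: 26.85
tcp_pos: [0.5174, 0.2589, 0.1036]
ee_rot: [-0.0, 0.066, 0.998, -0.0]
force: [0.1, 0.3, -1.4]
grip_width: 0.148
```

```bash
python3 - <<'E'
from look import *
look("12",{"side":(170,90,310,220,4.2)})
s=arm.read_state();print(s['t'],s['tcp_pos'],s['force'],s['ee_rot'])
q=s['ee_rot'];a=2*np.arctan2(q[2],q[1])
r=np.array([581.9,250.6,95.8])-s['tcp_pos']*1000
tx=np.array([np.cos(a),np.sin(a)]);ty=np.array([np.sin(a),-np.cos(a)])
print(np.degrees(a),"delta tool",r[:2]@tx,r[:2]@ty,-r[2])
E
```

```text
26.9 [0.51701997 0.25906725 0.10357628] [-0.09449216  0.21247242 -1.93984755] [-2.84970177e-04  6.57846117e-02  9.97833800e-01 -1.04801872e-04]
172.45619063204853 delta tool -65.43009167046662 0.12376475133272292 7.776279437501785
```

View pics/side12.png

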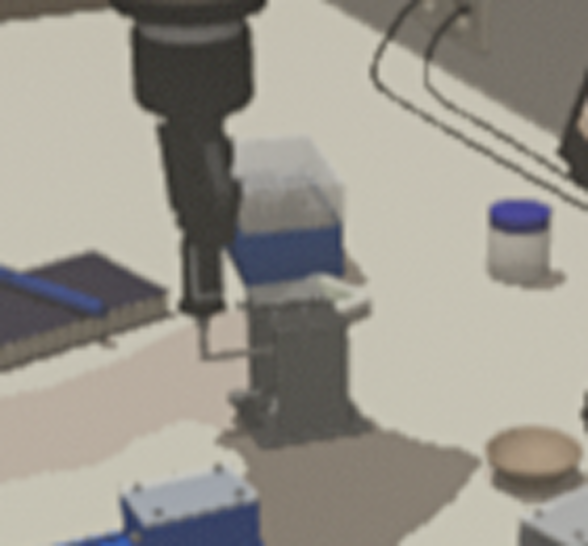

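The foot is between the legs, below the plate (crop 205–265,355), and well aligned. Moving in.

Call:
step_arm(
  moves=[
    [-8,0,0,0],
    [-12,0,0,0],
    [-12,0,0,0],
    [-12,0,0,0],
    [-10,0,0,0],
    [-6,0,0,0],
    [-4,0,0,0],
    [-1.4,0,0,0],
    [0,0,0,0],
    [0,0,0,0],
  ],
)

```text
t: 27.9
tcp_pos: [0.582, 0.2506, 0.1037]
ee_rot: [-0.0, 0.066, 0.998, -0.0]
force: [-0.4, -0.6, -1.2]
grip_width: 0.153
```

Call:
step_arm(
  moves=[
    [0,0,2,0],
    [0,0,2,0],
    [0,0,1,0],
    [0,0,1,0],
    [0,0,0.8,0],
    [0,0,0.5,0],
    [0,0,0.2,0],
    [0,0,0,0],
    [0,0,0,0],
    [0,0,0,0],
  ],
)

```text
t: 28.9
tcp_pos: [0.5822, 0.2505, 0.0962]
ee_rot: [-0.0, 0.066, 0.998, -0.0]
force: [0.2, 0.3, -0.2]
grip_width: 0.151
```

Call:
step_arm(
  moves=[
    [0,0,0.2,0],
    [0,0,0.2,0],
    [0,0,0.2,0],
    [0,0,0,0],
    [0,0,0,0],
    [0,0,0,0],
    [0,0,0,0],
    [0,0,0,0],
    [0,0,0,0],
    [0,0,0,0],
  ],
)

```text
t: 29.9
tcp_pos: [0.5823, 0.2505, 0.0958]
ee_rot: [0.0, 0.066, 0.998, 0.0]
force: [-3.0, -0.6, 5.5]
grip_width: 0.152
```

The collar is on the plate. I'll release and rise.

Call:
step_arm(
  moves=[
    [0,0,0,0],
    [0,0,0,0],
    [0,0,0,0],
    [0,0,0,0],
    [0,0,0,0],
    [0,0,0,0],
    [0,0,0,0],
    [0,0,0,0],
    [0,0,0,0],
    [0,0,0,0],
  ],
  gripper=85,
)

```text
t: 30.9
tcp_pos: [0.5822, 0.2505, 0.0956]
ee_rot: [-0.0, 0.066, 0.998, -0.0]
force: [-0.1, 0.5, -0.6]
grip_width: 0.997
```

Call:
step_arm(
  moves=[
    [0,0,-4,0],
    [0,0,-8,0],
    [0,0,-15,0],
    [0,0,-20,0],
    [0,0,-25,0],
    [0,0,-25,0],
    [0,0,-25,0],
    [20,0,-10,0],
    [40,0,0,0],
    [40,0,0,0],
  ],
)

```text
t: 31.9
tcp_pos: [0.4824, 0.2636, 0.2291]
ee_rot: [0.001, 0.066, 0.998, 0.001]
force: [-0.5, 0.9, 0.6]
grip_width: 0.992
```

Call:
step_arm(
  moves=[
    [0,40,0,0],
    [0,40,0,0],
    [0,40,0,0],
    [0,40,0,0],
    [0,40,0,0],
    [0,30,0,0],
    [0,0,0,0],
    [0,0,0,0],
    [0,0,0,0],
    [0,0,0,0],
  ],
)

```text
t: 32.9
tcp_pos: [0.5137, 0.4905, 0.2284]
ee_rot: [0.0, 0.066, 0.998, 0.0]
force: [0.4, 0.2, -0.0]
grip_width: 0.991
```

```bash
python3 - <<'E'
from look import *
from d import comp,rect
look("13",{"side":(170,90,340,255,3.5),"top":(110,130,330,270,3.5)})
s=arm.read_state();print(s['t'],s['tcp_pos'],s['force'],s['grip_width'])
for n,sd in (("side",(240,147)),("top",(148,185))):
    for t in ("0","13"):
        P,M=comp(n,np.load(n+t+".npz")['d'],.129,.14,sd)
        if P is not None: r,b=rect(P);print(n,t,len(P),np.median(P,0)*1000,r)
W=cloud("top",np.load("top13.npz")['d'])*1000
F=[W[v,u] for v in range(160,180) for u in range(158,170) if 35<W[v,u,2]<70];print("foot",len(F),np.median(F,0))
W=cloud("top",np.load("top0.npz")['d'])*1000
F=[W[v,u] for v in range(160,180) for u in range(158,170) if 35<W[v,u,2]<70];print("foot0",len(F),np.median(F,0))
E
```

```text
33.0 [0.51363356 0.49086024 0.22824597] [-0.39440043  0.18155332 -0.13553245] 0.9979260127456615
side 0 31 [580.91086119 247.89595679 133.01225862] ((580.9302978515625, 249.85679626464844), (14.690958976745605, 22.69640350341797), 77.77659606933594)
side 13 31 [580.46508617 245.80510569 133.26680096] ((580.6614990234375, 247.48255920410156), (17.781463623046875, 23.285045623779297), 78.45841979980469)
top 0 82 [580.75747495 250.82003413 132.45107912] ((581.4962768554688, 251.1466522216797), (13.41547966003418, 23.539806365966797), 82.45095825195312)
top 13 84 [580.92646314 248.47066903 132.83695549] ((581.3438720703125, 248.42733764648438), (13.335461616516113, 24.223827362060547), 83.6849594116211)
foot 40 [631.30783295 242.09217405  48.3003105 ]
foot0 41 [631.24462289 245.25674427  48.73095528]
```

View pics/side13.png

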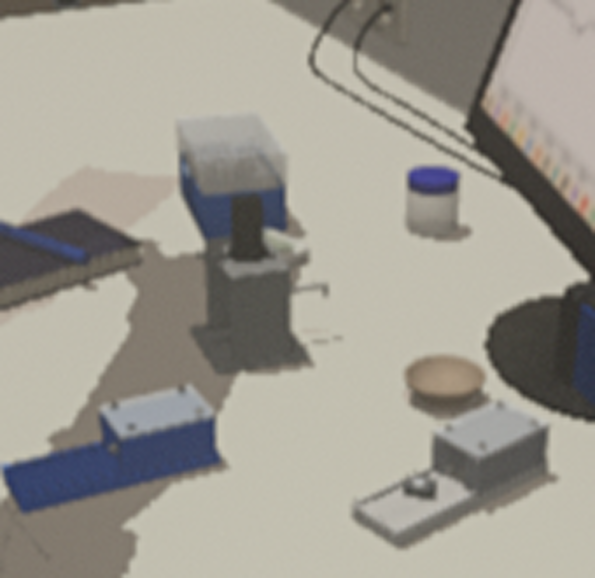

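View pics/top13.png

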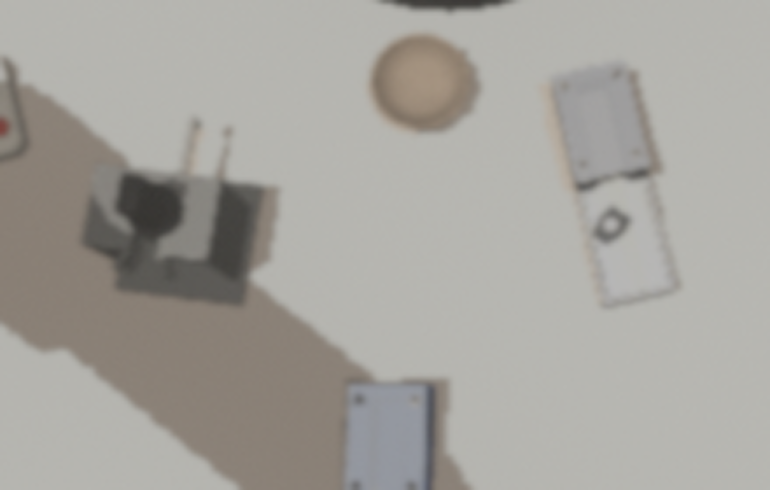

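The pick stands upright in the stand (top crop 150,205). It sits at its original height, about 2.5 mm sideways of where it started. The carrier is flat on the ledge (top crop 611,225), and the gripper is clear of everything.

```bash
python3 -c "
from rig import arm
print(arm.job_done())"
```

```text
the job is handed in; nothing more can be done
None
```

The carrier is out of the slot and lying flat on the dock's ledge, and the pick is back upright in its stand. I handed the job in at about 33 s; it reports no verdict.

**What I did:** I took the pick from its stand and found its length with a light touch on the ledge (about 6 N). I then reached in over the carrier, lowered the tip behind it and dragged it out slowly. The pull read about 3 N at most, though force is only reported at the end of each call. Only the pick touched the carrier.

**Last checks:**
- **Carrier:** its centre is about 26 mm in front of the mouth and 8 mm off the middle line, with its top 17–18 mm above the bench. It ended up turned about 40° on the ledge, which isn't among the judged conditions.
- **Pick:** it sits at its original height with the foot as stored, about 2.5 mm sideways of where it started (12 mm is allowed).
- **Bystanders:** nothing came near them. The mortar looks unmoved; I didn't measure the vial or the pellet die.
- **Gripper:** open and well clear of everything.

**Disagreement:** my first estimate of the mouth was about 4 mm too close to the robot, because I took the overhang of the ledge as 72 mm when it measured about 75. I corrected it from both cameras' depth before entering the slot.

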